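Close the rinse canister: seat the strainer disk, screw the ring over it

TASK

Get the brush-rinse canister ready: set the steel strainer disk, knob up, into the canister's mouth and let go of it so that it lies flat on its seat. Then put the orange screw ring over it and screw it clockwise until it is tight and clamps the disk, working gently, and let go. Leave the other things on the bench alone.

Things in the scene. Friction and masses are not known exactly. Their poses are not given: they have to be found in the camera images.
- cradle: dark steel base plate 120 x 104 x 12 mm with a grey clamp collar, screwed to the bench, does not move; origin at the centre of its underside, z up. It holds an aluminium canister clamped tight, axis vertical through the origin: body 72 mm diameter, top 105 mm up; the topmost 22 mm are a neck of 48 mm diameter with three thread lugs round it
- mouth (a point): centre of the canister's round mouth at rim height, 105 mm above the cradle's underside, axes as the cradle's. Mouth 43 mm diameter, edges slightly chamfered in and out. Inside, 4.5 mm below the rim, lies a black rubber seat (hole 31 mm) on a spring: it yields from 4 N on, 1 mm per further 2 N, at most 4 mm
- thread (a point): point on the neck's axis, 8 mm below the rim, axes as the cradle's. Three equal lugs reach 28.8 mm from the axis, tops 3 mm below the rim, with 32 degree gaps between. The canister was clamped in by hand: the gap middles lie within 35 degrees either way of the cradle's own directions 0, 120, 240 degrees (anticlockwise from its x axis), so find them by eye or feel
- stop (a point): point on the neck's axis, 11 mm below the rim. Going clockwise (from above) from each gap, the lug's underside falls from 8 to 11 mm below the rim within 32 degrees, runs level for 18 degrees, then ends at a solid stop. So from a gap the ring turns 50 to 58 degrees clockwise to the stop
- strainer: loose steel strainer disk, 40.6 mm diameter, 9 mm thick, foot chamfered, 60 g, with a black round knob, 12 mm diameter and 18 mm tall, on the middle of its top (27 mm over all); origin at the centre of its underside, z up through the knob. Seated, its top stands 4.5 mm above the rim
- ring: loose orange screw ring, 39 mm tall, about 120 g, mouth down; origin at the centre of its underside, z up. Ribbed skirt 68 mm outer, 60 mm inner diameter, 21 mm tall. The inner flange presses on the disk: its underside is 17.2 mm above the origin, its hole 29 mm, the disk's knob passes through it
- ring_grip (a point): on the ring's axis, 30 mm above its origin, axes as the ring's: middle of the hexagonal grip collar above the skirt, 50 mm across flats, 21 to 39 mm above the origin; flats face the ring's own 0, 60, 120, 180, 240, 300 degrees
- ring_lugs (a point): on the ring's axis, 2 mm above its origin: three lugs inside the skirt's foot, 24 degrees wide, 4 mm high, at the ring's own 0, 120, 240 degrees, reaching in to 25.7 mm from the axis. Resting on the canister's lugs the ring's origin is 3 mm below the rim; dropped through the gaps onto the disk 12.7 mm; screwed home 15 mm
- blue_block: small blue-edged wooden letter piece, 37 x 19 x 16 mm, a bystander
- taped_block: lying wooden block with taped edges, 28 x 82 x 26 mm, a bystander
- tin: white and red paint tin, 77 mm diameter, 77 mm tall, a bystander
- black_pot: small black pot, 81 mm diameter, 55 mm tall, a bystander
- sanding_block: brown sanding block, 60 x 99 x 23 mm, a bystander
- flat_brush: flat paint brush with a wooden handle, 37 x 198 x 12 mm, a bystander
Things that resemble listed ones, but are neither listed nor needed, are in the scene too. Several things have the shape of the strainer; the one meant has the colours described above.

How it is judged (in metres and radians):
On the way:
1. the strainer disk lies flat on its seat in the mouth, knob up, let go, the ring not yet on it (horizontal distance between strainer and mouth below 0.003 m and z of strainer in the frame of mouth below -0.0035 m and angle between strainer's own z axis and vertical below 0.06 rad and contact force between strainer and the fingers below 0.1 N and contact force between strainer and ring below 0.1 N), for 0.2 s.
At the end, for the whole second after the job is handed in: disk within 3 mm of the mouth's axis, under 0.06 rad tilt, pressed 1 mm or more into its sprung seat; ring within 3 mm of the axis, under 0.05 rad tilt, its origin 14.2 to 18 mm below the rim, bearing on the disk with over 5 N, at rest (horizontal distance between each of strainer, ring and mouth below 0.003 m and z of strainer in the frame of mouth below -0.0055 m and angle between strainer's own z axis and vertical below 0.06 rad and z of ring in the frame of mouth between -0.018 and -0.0142 m and angle between ring's own z axis and vertical below 0.05 rad and contact force between ring and strainer above 5 N and linear speed of ring below 0.01 m/s); the robot touches nothing.
It fails at once if the ring is forced against the canister or its cradle with more than 50 N (contact force between ring and cradle above 50 N).
It fails at once if the disk is forced against the canister or its seat with more than 30 N (contact force between strainer and cradle above 30 N).
It fails at once if another thing on the bench is moved more than 20 mm (distance of any of blue_block, taped_block, tin, black_pot, sanding_block, flat_brush from where it was at the start of the episode above 0.02 m).
It also fails if it takes over 72 s, if anything falls off the work surface, if the arm or the gripper's body presses on something with over 40 N, if the wrist force passes 120 N, or if a joint passes its speed limit or range.

ROBOT

A 7-joint arm with a two-finger parallel gripper is mounted at the origin on a cart in front of the work surface, level with it; the furniture and walls round the work are solid. World frame = base frame: x ahead of the robot, y to its left, z up, the work surface at z = 0. Lengths are in mm, angles in degrees, forces in N, time in s.
With the tool pointing down it reaches from about 350 to 900 mm from the base axis. Payload 7.2 kg.
Tool frame: the origin (TCP) lies at the very end of the fingers, on their centre line; the grasp point (between the pads) lies 19 mm behind it (env.tcp_to_grasp is the z of the grasp point in the tool frame, in mm); z points along the fingers, y is the direction in which the jaws open and shut (so a half turn about z gives the same grasp; the last joint's range is limited). The gripper opens to 88 mm and grips with 3 to 60 N. Pads are 20 mm wide; open, the fingers measure 115 mm over their backs; the gripper's body (75 mm by 178 mm) begins 61 mm behind the grasp point.
Start: joints at [59.805, 23.554, -0.728, 91.456, 0.321, 64.991, -4.71], TCP at [276.785, -560.374, 222.653] pointing down, gripper open.
Joint ranges: [-169.25, 169.25], [-16.82, 113.86], [-84.01, 82.57], [7.8, 145.47], [-59.2, 239.2], [7.22, 106.19], [-163.78, 163.78]. Speed limits (degrees/s): [136.94, 136.94, 172.46, 172.46, 180, 180, 180].

INTERFACE

Orientations are given as a 3x3 rotation matrix whose columns are the frame's x, y, z axes.
In Python, from plant import env gives the robot as it stands. The module is installed in compiled form; this text tells all that it offers.
- The arm moves only by the tool step_arm, never from a script. Its argument "commands" is a list of rows, each a list of 3 entries, a list of its own where there are three numbers: the shift along the world's x, y, z in mm, then the turn, a rotation vector about the world's x, y, z in rad, then the finger opening in mm, from 0 to 87.8. In form: [[[tx, ty, tz], [wx, wy, wz], fingers], ...]. A call has 1 to 5 rows; each row is the pose to reach, as a shift and turn from the pose commanded when the call began; what a row does not reach only later rows make up. A row lasts 1/8 s, in which the tool goes at most 62.5 mm and 10.7 degrees, less where a joint would pass 70% of its speed; a pose out of reach is approached as far as the arm can. A call with a gripper value outside its range is refused whole. The fingers move at their own pace and stop on an object; "force" is the grip in N (left out, the last holds). Time passes only in rows, so rows that repeat a pose let the fingers close. It gives the time, the measured TCP pose, the force and the opening at its end, in the units of the state.
- env.sense(): the state, without advancing time (a new reading comes with each control period).
- env.snapshot(name): name is "scene" or "top" or "wrist"; returns (picture, depth): 400x640x3 uint8, red, green, blue; 400x640 float32, mm along the optical axis (not along the pixel's ray), 0 where there is no reading.
- env.get_calibration(name): a dict with "vfov" (degrees; the focal length in pixels is half the picture's height over the tangent of half this angle, whatever the lens; pixels are square), "cx", "cy" (the principal point, pixels), "extrinsics" (4x4, takes a point from camera to world coordinates); the wrist camera has in their place "tool_from_camera" (4x4, takes a point from camera to tool coordinates, whose origin is the TCP and whose axes are the flange's). Camera axes: x right, y up, looking along -z (the intrinsics and any distortion apply to the point x, -y, -z); pixel columns grow to the right and rows downward; lengths in mm; the calibration is good to about 2 mm. A picture is of the moment at which its call begins: read the wrist's pose just before it. get_calibration takes no time and is no camera call.
- env.job_done(): hands the job in, once; it reports no verdict.
The state is a dict: "time": time; "joint_positions": joint angles; "qd": joint speeds; "joint_efforts": joint torques, N m; "eef_pos": TCP position; "tcp_rot": TCP orientation; "contact_force": force on the tool from outside, world axes, zero at the start; "torque": the same for the moment, N m; "opening": finger opening in mm.
Only numpy, scipy, OpenCV 4.12 (cv2) and the standard library are available. Lean on these libraries where they do the work, as an engineer would, in place of code of your own. Each camera call takes 0.05 s, during which the arm holds its last target. There are 200 camera calls.

## Working session

There is one attempt and no reset: what is moved stays moved. The work goes in short steps, Python scripts to look and compute and a tool call to move; the robot and the scene stay as the last step left them, time stands still between calls to the robot, and variables do not carry over. Pictures are saved under pics/ and viewed, about 8 in all and at most 12, crops included, and the job is handed in when it is done.

Besides the shell and the picture viewer there is one more tool, called as a command line: name --argument value ..., lists and objects as JSON in quotes. step_arm: Moves the arm, as the interface text tells. Its arguments: {"type":"object","properties":{"commands":{"type":"array"},"force":{"type":"number"}},"required":["commands"]}

```bash
mkdir -p pics; cat > h.py <<'E'
from plant import env
import numpy as np, cv2
def snap(n):
    s=env.sense(); im,d=env.snapshot(n); c=env.get_calibration(n)
    if 'extrinsics' in c: E=np.array(c['extrinsics'])
    else:
        T=np.eye(4);T[:3,:3]=np.array(s['tcp_rot']);T[:3,3]=s['eef_pos'];E=T@np.array(c['tool_from_camera'])
    return im,d,c,E
def rays(c,E,uv):
    f=200/np.tan(np.radians(c['vfov'])/2);uv=np.atleast_2d(uv).astype(float)
    p=np.c_[(uv[:,0]-c['cx'])/f,-(uv[:,1]-c['cy'])/f,-np.ones(len(uv))]
    return E[:3,3],p@E[:3,:3].T
def onz(c,E,uv,z):
    o,r=rays(c,E,uv); return o+r*((z-o[2])/r[:,2])[:,None]
def cloud(d,c,E):
    v,u=np.mgrid[:400,:640]; o,r=rays(c,E,np.c_[u.ravel(),v.ravel()])
    return (o+r*d.reshape(-1,1)).reshape(400,640,3)
def proj(c,E,P):
    f=200/np.tan(np.radians(c['vfov'])/2);q=(np.atleast_2d(P)-E[:3,3])@E[:3,:3]
    return np.c_[c['cx']-f*q[:,0]/q[:,2],c['cy']+f*q[:,1]/q[:,2]]
def save(n,im,s=None):
    if s: im=cv2.resize(im,None,fx=s,fy=s,interpolation=cv2.INTER_CUBIC)
    cv2.imwrite('pics/'+n,im[:,:,::-1])
E
python3 - <<'E'
from h import *
for n in('top','scene'):
    im,d,c,E=snap(n); save(n+'0.png',im,1.25); print(n,c,)
s=env.sense();print(s);print(env.get_calibration('wrist'),env.tcp_to_grasp)
E
```

```text
top {'vfov': 42.92253013550188, 'cx': 317.63287483187287, 'cy': 201.38980150929683, 'extrinsics': array([[ 2.05261571e-02,  9.89635504e-01, -1.42127567e-01,
         3.40592726e+02],
       [-9.99778120e-01,  2.09902243e-02,  1.76650059e-03,
        -4.93472908e+01],
       [ 4.73148120e-03,  1.42059772e-01,  9.89846773e-01,
         1.25464157e+03],
       [ 0.00000000e+00,  0.00000000e+00,  0.00000000e+00,
         1.00000000e+00]])}
scene {'vfov': 54.136749122747204, 'cx': 321.0527478503174, 'cy': 200.6350224805495, 'extrinsics': array([[ 6.30100792e-01,  3.63549750e-01, -6.86152003e-01,
        -9.43731905e+01],
       [-7.76407839e-01,  3.09528474e-01, -5.48983598e-01,
        -5.59353943e+02],
       [ 1.28007331e-02,  8.78648794e-01,  4.77297013e-01,
         5.07357519e+02],
       [ 0.00000000e+00,  0.00000000e+00,  0.00000000e+00,
         1.00000000e+00]])}
{'time': 0.1, 'joint_positions': array([59.8073647 , 23.59452834, -0.72844656, 91.49538728,  0.3211379 ,
       64.99163549, -4.71006689]), 'qd': array([ 0.03219645, -0.10279793, -0.01115378, -0.12341166,  0.06699172,
 
[... 357 characters left out ...]
8e-01,  1.19596003e-03],
       [-1.01393073e-04, -1.38397626e-03, -9.99999037e-01]]), 'contact_force': array([ 0.5401169 ,  0.42864836, -1.05410345]), 'torque': array([-0.00142808,  0.00575437, -0.01520989]), 'opening': 88.02891922387732}
{'vfov': 60.35590368630816, 'cx': 317.3124235319501, 'cy': 202.24140942562198, 'tool_from_camera': array([[ 3.37198688e-04,  9.65091453e-01,  2.61912913e-01,
         7.18059149e+01],
       [ 9.99998527e-01,  1.15348938e-04, -1.71247939e-03,
         1.16147815e+00],
       [-1.68291060e-03,  2.61913105e-01, -9.65089992e-01,
        -1.61362756e+02],
       [ 0.00000000e+00,  0.00000000e+00,  0.00000000e+00,
         1.00000000e+00]])} -18.700000000000003
```

View pics/top0.png

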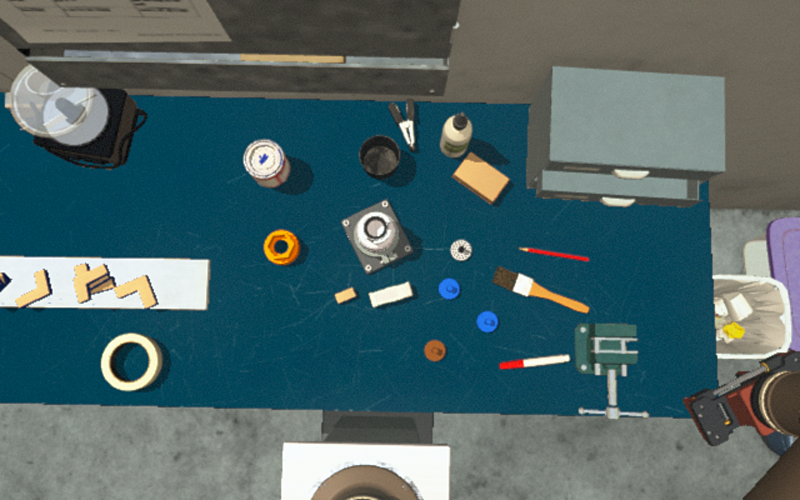

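View pics/scene0.png

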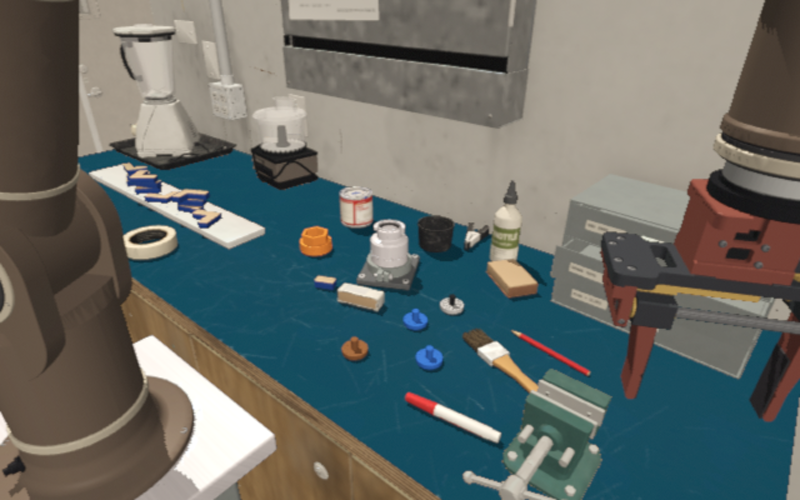

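The top view (800 px wide) shows the canister at (377,233), the orange ring at (282,247) and the steel strainer with its black knob at (461,250), knob up. The blue and brown disks are decoys.

```bash
python3 - <<'E'
from h import *
im,d,c,E=snap('top'); P=cloud(d,c,E)
print('bench z',np.median(P[230:240,150:250,2]),np.median(P[200:215,400:440,2]))
hsv=cv2.cvtColor(im,cv2.COLOR_RGB2HSV)
# ring
m=((hsv[:,:,0]>5)&(hsv[:,:,0]<22)&(hsv[:,:,1]>180)&(hsv[:,:,2]>120)).astype(np.uint8)
n,l,st,ce=cv2.connectedComponentsWithStats(m)
for i in range(1,n):
    if st[i,4]>100: print('or',st[i],ce[i],onz(c,E,ce[i],20))
for name,(u,v),r,z in(('ring',(225,198),20,39),('can',(301,186),25,105),('str',(368.5,200),14,10)):
    u,v=int(u),int(v);q=P[v-r:v+r,u-r:u+r].reshape(-1,3)
    for zz in (z,):
        k=q[abs(q[:,2]-zz)<5]; print(name,len(k),k.mean(0),(k.min(0)+k.max(0))/2,'zmax',q[:,2].max())
# strainer non-blue mask
m=((hsv[:,:,1]<90)).astype(np.uint8);n,l,st,ce=cv2.connectedComponentsWithStats(m[185:220,350:390])
for i in range(1,n):
    if st[i,4]>20: print('st',st[i],ce[i]+[350,185],onz(c,E,ce[i]+[350,185],9))
o=np.hstack([cv2.resize(im[v-35:v+35,u-35:u+35],(390,390),interpolation=cv2.INTER_CUBIC) for u,v in((301,188),(225,198))])
save('crop.png',o)
E
```

```text
bench z -0.03220632847080651 -0.017933749444296154
or [214 184  25  28 372] [226.82258065 197.71774194] [[522.2420958  171.27470613  20.        ]]
or [424 226  47  24 242] [446.43801653 238.71487603] [[ 432.92709465 -366.24807302   20.        ]]
or [340 273  16  16 146] [347.17808219 279.73972603] [[ 329.49374776 -126.32456975   20.        ]]
ring 146 [523.46373082 177.31482802  38.7249433 ] [522.83853714 177.33276721  38.86381119] zmax 1254.6415666445873
can 214 [549.71373354  -9.83511293 102.52559419] [550.42255671  -9.86563199 104.7425123 ] zmax 1254.6415666445873
str 187 [ 525.33137399 -176.0115328     9.12983843] [ 521.06660166 -175.0306977     9.89520997] zmax 1254.6415666445873
st [ 10   6  18  18 251] [368.37051793 199.71314741] [[ 526.30560767 -177.08177702    9.        ]]
```

View pics/crop.png

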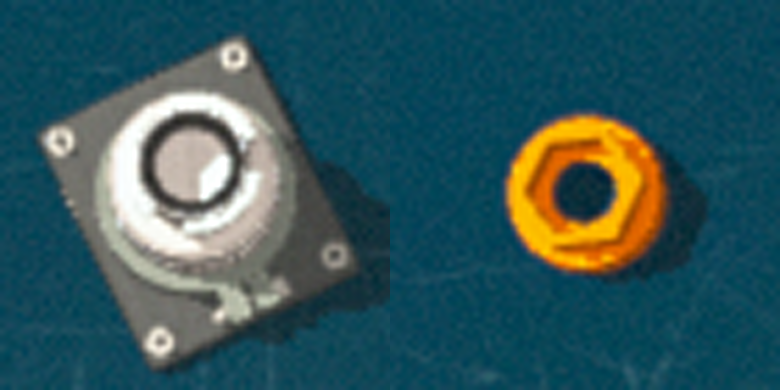

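The ring's flats are visible, but not which three carry its lugs. Next I go above the strainer.

step_arm --commands '[[[50,60,0],[0,0,0],60],[[80,120,0],[0,0,0],60],[[110,175,0],[0,0,0],60],[[140,230,-20],[0,0,0],40],[[170,285,-40],[0,0,0],40]]' --force 15

```text
time: 0.78
eef_pos: [435.9, -295.3, 190.0]
tcp_rot: [[0.897, 0.443, 0.001], [0.443, -0.897, -0.001], [0.001, 0.001, -1.0]]
contact_force: [1.3, 0.4, 0.3]
opening: 43.2
```

step_arm --commands '[[[30,50,-20],[0,0,0],40],[[79,99,-40],[0,0,0],40],[[79,99,-53],[0,0,0],40],[[79,99,-53],[0,0,0],40],[[79,99,-53],[0,0,0],40]]'

```text
time: 1.4
eef_pos: [513.1, -199.8, 137.3]
tcp_rot: [[0.898, 0.441, -0.0], [0.441, -0.898, -0.001], [-0.001, 0.0, -1.0]]
contact_force: [-0.4, 0.3, -0.7]
opening: 39.8
```

```bash
python3 - <<'E'
from h import *
im,d,c,E=snap('wrist'); P=cloud(d,c,E); save('w1.png',im)
s=env.sense();print(s['eef_pos'],s['joint_positions'],s['contact_force'])
uv=proj(c,E,[[525.5,-176.5,9]])[0];print(uv)
m=(abs(P[:,:,2]-9)<2)&(np.hypot(P[:,:,0]-525.5,P[:,:,1]+176.5)<40)
pts=P[m][:,:2].astype(np.float32);print(cv2.minEnclosingCircle(pts),len(pts))
m=(abs(P[:,:,2]-27)<1.5)&(np.hypot(P[:,:,0]-525.5,P[:,:,1]+176.5)<40)
k=P[m]; print('knob',cv2.minEnclosingCircle(k[:,:2].astype(np.float32)),np.median(k,0),len(k))
E
```

```text
[ 513.23696158 -199.94229202  137.62133702] [ 25.06432942  22.10747757 -11.24947013 106.66945799   5.43181378
  51.70609115 -52.61326461] [-0.55116579  0.25670689 -0.14477825]
[297.13808448 170.12732155]
((528.6337280273438, -178.0843505859375), 20.29938507080078) 1504
knob ((528.7977294921875, -178.10646057128906), 5.718546390533447) [ 528.65202604 -177.99779136   26.33753935] 130
```

View pics/w1.png

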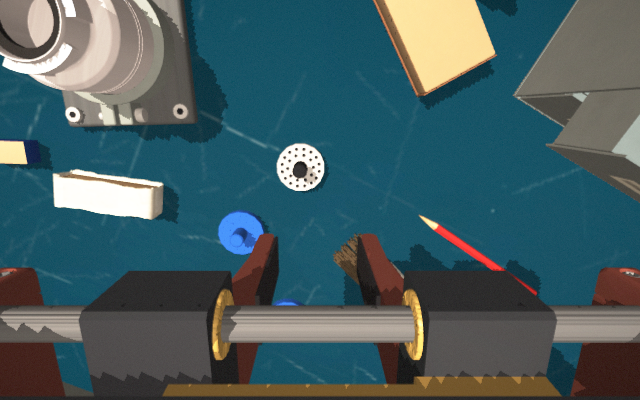

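The wrist view shows the strainer at (300,167), so I go down onto its knob.

step_arm --commands '[[[15.5,21.9,-30],[0,0,0],40],[[15.5,21.9,-70],[0,0,0],40],[[15.5,21.9,-100],[0,0,0],40],[[15.5,21.9,-100],[0,0,0],40],[[15.5,21.9,-100],[0,0,0],40]]'

```text
time: 2.08
eef_pos: [530.0, -177.3, 38.5]
tcp_rot: [[0.897, 0.442, 0.002], [0.442, -0.897, -0.001], [0.001, 0.001, -1.0]]
contact_force: [-0.0, 0.1, -0.1]
opening: 40.0
```

```bash
python3 - <<'E'
from h import *
im,d,c,E=snap('wrist'); P=cloud(d,c,E); save('w2.png',im)
s=env.sense();print(s['eef_pos'],s['contact_force'])
for z in(9,27):
    m=(abs(P[:,:,2]-z)<2)&(np.hypot(P[:,:,0]-527,P[:,:,1]+178)<30)
    k=P[m];print(z,len(k), cv2.minEnclosingCircle(k[:,:2].astype(np.float32)) if len(k) else 0)
E
```

```text
[ 530.35039535 -177.1014234    38.7787804 ] [ 1.38645677 -0.23221554  0.49555588]
9 2870 ((528.4180297851562, -177.7241668701172), 20.590476989746094)
27 333 ((528.7564086914062, -177.66778564453125), 5.985227584838867)
```

View pics/w2.png

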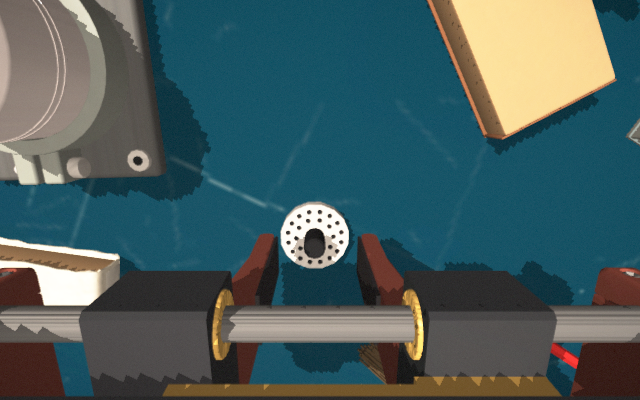

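The knob at (314,245) lies midway between the fingers, so I descend and grip.

step_arm --commands '[[[-1.5,-0.5,-15],[0,0,0],40],[[-1.5,-0.5,-27.5],[0,0,0],40],[[-1.5,-0.5,-27.5],[0,0,0],0],[[-1.5,-0.5,-27.5],[0,0,0],0],[[-1.5,-0.5,-27.5],[0,0,0],0]]' --force 20

```text
time: 2.75
eef_pos: [528.2, -176.6, 9.7]
tcp_rot: [[0.897, 0.443, 0.0], [0.443, -0.897, -0.0], [0.0, 0.0, -1.0]]
contact_force: [-0.3, -0.2, -0.3]
opening: 39.4
```

step_arm --commands '[[[0,0,0],[0,0,0],0],[[0,0,50],[0,0,0],0],[[0,0,110],[0,0,0],0],[[0,40,160],[0,0,0],0],[[0,70,180],[0,0,0],0]]'

```text
time: 3.38
eef_pos: [529.2, -105.7, 193.0]
tcp_rot: [[0.897, 0.443, 0.005], [0.443, -0.897, -0.001], [0.004, 0.003, -1.0]]
contact_force: [-0.6, 0.2, -1.0]
opening: 39.6
```

```bash
python3 - <<'E'
from h import *
im,d,c,E=snap('wrist');im2=snap('top')[0];u,v=proj(*snap('top')[2:],[[528,-177,9]])[0].astype(int)
s=env.sense();print(s['eef_pos'],s['contact_force'],s['opening'])
save('w3.png',np.hstack([im[180:380,120:520],im2[v-50:v+50,u-50:u+50].repeat(2,0).repeat(2,1)]))
E
```

```text
[ 528.8223116  -105.09737648  191.17108671] [ 0.4855905  -0.17405406 -1.51986726] 39.27346202305921
```

View pics/w3.png

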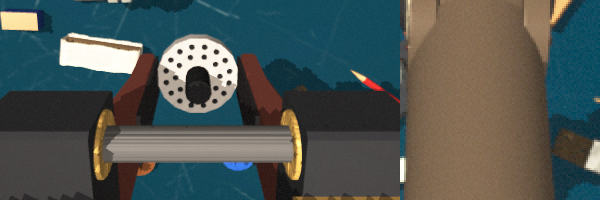

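The fingers closed on the disk's rim instead of the knob. I'll measure how it sits in them.

```bash
cat > disk.py <<'E'
from h import *
def disk():
    im,d,c,E=snap('wrist'); P=cloud(d,c,E);s=env.sense();t=s['eef_pos']
    R=np.array(s['tcp_rot']);Q=(P-t)@R; print('tcp',t,'F',s['contact_force'],'open',s['opening'])
    r=np.hypot(Q[:,:,0],Q[:,:,1])
    m=(abs(Q[:,:,2])<8)&(r<24)&(abs(Q[:,:,1])<17)&(d>0)
    q=Q[m]
    for _ in range(4):
        A=np.c_[q[:,:2],np.ones(len(q))];k=np.linalg.lstsq(A,q[:,2],rcond=None)[0];e=abs(q[:,2]-A@k);q=q[e<max(1.0,1.5*np.median(e))]
    print('disk plane (tool z, + is below tip)',k,'n',len(q))
    B=q[:,:2]
    hull=cv2.convexHull(B.astype(np.float32));print('circle',cv2.minEnclosingCircle(hull),'bbox',B.min(0),B.max(0))
    m=(Q[:,:,2]<-12)&(Q[:,:,2]>-22)&(r<14)&(d>0);q=Q[m]
    if len(q): print('knob', len(q),np.median(q,0),cv2.minEnclosingCircle(q[:,:2].astype(np.float32)))
    return im
if __name__=='__main__': disk()
E
python3 disk.py
```

```text
tcp [ 527.99889871 -106.64560287  189.88111425] F [-0.62810359 -0.45529351 -0.22989718] open 39.30191346339714
disk plane (tool z, + is below tip) [-5.81542284e-04  1.39046975e-02 -4.52779097e+00] n 3056
circle ((2.332595109939575, 0.5016369819641113), 20.44233512878418) bbox [-17.64774191 -16.99393729] [22.50375855 16.99512627]
knob 361 [  6.16734881   0.71816724 -19.96711235] ((2.3623180389404297, 0.7995641231536865), 6.3232831954956055)
```

The disk hangs level in the rim grip: tips about 4.5 mm below its top, centre 2.3 mm along tool x. I can seat it from this grip, so next I look at the mouth with the same camera.

step_arm --commands '[[[-20,30,0],[0,0,0],0],[[-41,65,0],[0,0,0],0],[[-41,65,-25],[0,0,0],0],[[-41,65,-25],[0,0,0],0],[[-41,65,-25],[0,0,0],0]]'

```text
time: 4.2
eef_pos: [487.1, -42.8, 164.4]
tcp_rot: [[0.897, 0.441, -0.001], [0.441, -0.897, -0.0], [-0.001, -0.0, -1.0]]
contact_force: [0.8, -0.2, -0.2]
opening: 39.4
```

```bash
python3 - <<'E'
from disk import *
im=disk()
im,d,c,E=snap('wrist');P=cloud(d,c,E)
m=(abs(P[:,:,2]-105)<3)&(np.hypot(P[:,:,0]-550,P[:,:,1]+10)<32)
q=P[m];print('rim z',np.median(q[:,2]),len(q));print('outer',cv2.minEnclosingCircle(q[:,:2].astype(np.float32)))
# fit via rim annulus: hole centroid
f=lambda x,y:None
from scipy.optimize import least_squares
ctr,r=cv2.minEnclosingCircle(q[:,:2].astype(np.float32))
a=np.arctan2(q[:,1]-ctr[1],q[:,0]-ctr[0]);rr=np.hypot(q[:,0]-ctr[0],q[:,1]-ctr[1])
inner=[];outer=[]
for i in np.linspace(-np.pi,np.pi,61)[:-1]:
    s=(abs(a-i-.05)<.053)&(rr<26)
    if s.sum()>3:
        k=q[s][np.argmin(rr[s])];inner.append(k[:2]);k=q[s][np.argmax(rr[s])];outer.append(k[:2])
for n,X in(('in',inner),('out',outer)):
    X=np.array(X);o=least_squares(lambda p:np.hypot(X[:,0]-p[0],X[:,1]-p[1])-p[2],[*ctr,22],loss='soft_l1');print(n,len(X),o.x,np.std(o.fun))
# lugs
m=(abs(P[:,:,2]-102)<1.5)
q=P[m];q=q[:,:2]-o.x[:2];r=np.hypot(*q.T);q=q[(r>25)&(r<29.5)]
h=np.histogram(np.degrees(np.arctan2(q[:,1],q[:,0]))%360,bins=72,range=(0,360))[0];print('lug hist 5deg',h)
# canister base tilt: cradle edge angle
u,v=proj(c,E,[[550,-10,105]])[0].astype(int);print(u,v)
u0=min(max(u-110,0),420);v0=min(max(v-90,0),220)
save('w4.png',np.hstack([im[v0:v0+180,u0:u0+220]]),3)
E
```

```text
tcp [487.3567762  -42.59342806 164.72100763] F [ 0.83528307 -0.10183216 -0.76575074] open 39.5589849884127
disk plane (tool z, + is below tip) [ 1.95591471e-03  1.52900052e-02 -2.92967940e+00] n 2993
circle ((0.7857800126075745, 1.6006710529327393), 20.642005920410156) bbox [-19.46799455 -16.99381792] [21.02028855 16.99715329]
knob 648 [  2.52234599   1.76881111 -20.45963496] ((0.5792516469955444, 1.7753756046295166), 6.255160331726074)
rim z 103.21242109554339 1028
outer ((552.605712890625, -10.767498970031738), 28.493465423583984)
in 60 [552.52813561 -10.78808637  21.55253338] 0.9885851969798275
out 60 [552.74278124 -10.94322407  24.87122624] 1.0153014679236265
lug hist 5deg [20 21 22 19 17  0  0  0  0  0  0 23 21 22 21 21 21 24 22 21 21 25 21 22
 22 22 22 21 13  0  0  0  0  0  4 20 19 18 19 17 18 21 18 19 21 17 20 18
 18 15 16 18 10  0  0  0  0  0  0 18 18 22 20 19 16 21 22 19 20 20 23 20]
312 110
```

View pics/w4.png

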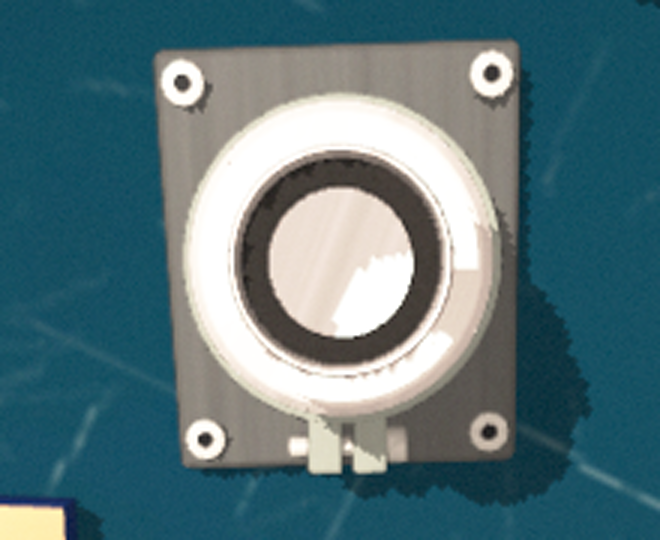

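Gap middles come out at about 39°, 158° and 279° (crop: mouth centre at (343,262), cradle level). Sensed poses are noisy, so I take the disk-to-mouth offset within single frames.

```bash
cat > rel.py <<'E'
from h import *
from scipy.optimize import least_squares
def circ(q,rmax,pick,n=60):
    ctr=np.median(q,0) if pick=='max' else q.mean(0)
    for _ in range(2):
        a=np.arctan2(q[:,1]-ctr[1],q[:,0]-ctr[0]);r=np.hypot(*(q-ctr).T);X=[]
        for i in range(n):
            s=np.where((np.floor((a+np.pi)/(2*np.pi)*n)==i)&(r<rmax))[0]
            if len(s)>2: X.append(q[s[np.argmax(r[s]) if pick=='max' else np.argmin(r[s])]])
        X=np.array(X);o=least_squares(lambda p:np.hypot(X[:,0]-p[0],X[:,1]-p[1])-p[2],[*ctr,20],loss='soft_l1');ctr=o.x[:2]
    return o.x
def rel(can=(552,-11)):
    im,d,c,E=snap('wrist');t=env.sense();P=cloud(d,c,E)
    q=P[(abs(P[:,:,2]-104)<3.5)&(np.hypot(P[:,:,0]-can[0],P[:,:,1]-can[1])<32)][:,:2]
    mi=circ(q,26,'min');mo=circ(q,26,'max')
    T=t['eef_pos'];m=(np.hypot(P[:,:,0]-T[0],P[:,:,1]-T[1])<27)&(abs(P[:,:,2]-T[2]-3.5)<2.5)&(d>0)
    R=np.array(t['tcp_rot']);Q=(P-T)@R;m&=abs(Q[:,:,1])<17.5
    g=P[m][:,:2]; hull=cv2.convexHull(g.astype(np.float32))
    dk,r=cv2.minEnclosingCircle(hull)
    m=(np.hypot(P[:,:,0]-T[0],P[:,:,1]-T[1])<15)&(abs(P[:,:,2]-T[2]-21)<4)
    kn,rk=cv2.minEnclosingCircle(P[m][:,:2].astype(np.float32))
    return np.r_[mi[:2]-dk,mo[:2]-dk,mi[:2]-kn,mi[2],mo[2],r,rk,T]
if __name__=='__main__':
    np.set_printoptions(precision=2,suppress=True,linewidth=150)
    A=np.array([rel() for _ in range(4)]);print(A);print(A.mean(0))
E
python3 rel.py
```

```text
[[ 63.28  32.96  64.34  31.06  63.2   33.11  16.87  25.61  20.6    6.35 487.44 -42.29 164.93]
 [ 63.54  32.6   63.96  31.    63.19  32.88  16.65  25.61  20.67   6.25 487.38 -42.14 164.94]
 [ 63.59  32.15  64.37  30.56  63.23  32.86  16.53  25.61  20.71   6.42 487.32 -41.98 164.91]
 [ 63.77  32.16  65.19  31.16  63.54  32.2   16.35  25.68  20.58   6.16 487.23 -41.89 164.86]]
[ 63.54  32.47  64.47  30.95  63.29  32.76  16.6   25.63  20.64   6.3  487.34 -42.08 164.91]
```

```bash
sed -i 's/(abs(P\[:,:,2\]-104)<3.5)/(abs(P[:,:,2]-105.5)<2.3)/' rel.py; python3 rel.py
```

```text
[[ 63.82  32.4   63.82  32.36  63.77  32.43  21.84  23.19  20.65   6.23 487.16 -41.81 164.8 ]
 [ 63.95  32.02  64.04  31.99  63.77  32.32  21.83  23.15  20.65   6.24 487.12 -41.74 164.76]
 [ 64.05  31.77  64.12  31.79  63.84  32.39  21.85  23.18  20.53   6.23 487.08 -41.7  164.7 ]
 [ 63.96  31.75  64.    31.75  63.74  32.36  21.81  23.23  20.54   6.27 487.03 -41.64 164.65]]
[ 63.95  31.98  64.    31.97  63.78  32.38  21.83  23.19  20.59   6.24 487.1  -41.72 164.73]
```

step_arm --commands '[[[40,20,0],[0,0,0],0],[[63.9,32.2,-20],[0,0,0],0],[[63.9,32.2,-48],[0,0,0],0],[[63.9,32.2,-50],[0,0,0],0],[[63.9,32.2,-50],[0,0,0],0]]'

```text
time: 5.32
eef_pos: [550.9, -9.6, 115.1]
tcp_rot: [[0.897, 0.443, 0.0], [0.443, -0.897, -0.0], [0.0, 0.0, -1.0]]
contact_force: [-0.7, -0.4, -0.7]
opening: 39.4
```

```bash
python3 - <<'E'
from disk import *
im=disk(); save('w5.png',im[120:330,180:450],2.8)
E
```

```text
tcp [551.27474931  -9.608473   115.58152797] F [-0.25427915 -0.03877456 -0.25093643] open 39.16105792637515
disk plane (tool z, + is below tip) [ 2.01722068e-03  1.51870531e-02 -2.78630134e+00] n 3045
circle ((0.6195529103279114, 1.3165441751480103), 20.53247833251953) bbox [-19.39228981 -16.99080771] [20.84592002 16.9821317 ]
knob 660 [  2.49222333   1.55060419 -20.38884523] ((0.7455435395240784, 1.5878323316574097), 6.250280380249023)
```

View pics/w5.png

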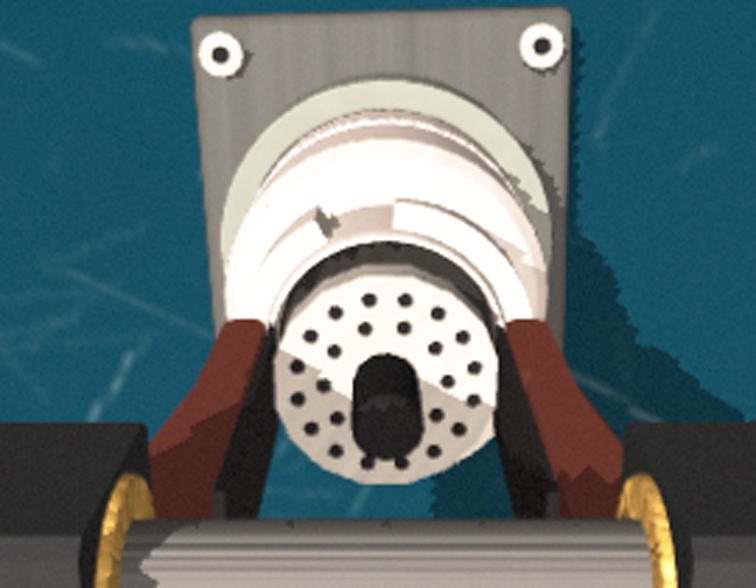

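The disk at (385,375) looks centred on the mouth, so I lower it in.

step_arm --commands '[[[0,0,-3],[0,0,0],0],[[0,0,-4.5],[0,0,0],0],[[0,0,-6],[0,0,0],0],[[0,0,-7],[0,0,0],0],[[0,0,-7],[0,0,0],0]]'

```text
time: 6.0
eef_pos: [550.8, -9.4, 107.4]
tcp_rot: [[0.897, 0.443, -0.0], [0.443, -0.897, -0.0], [-0.0, -0.0, -1.0]]
contact_force: [-0.3, 0.2, -1.1]
opening: 39.6
```

```bash
python3 disk.py
```

```text
tcp [550.84623329  -9.41347374 107.47209698] F [ 0.25871649  1.0837162  -0.33350721] open 39.20271265639422
disk plane (tool z, + is below tip) [ 0.00974811  0.00883457 -3.16479431] n 2678
circle ((0.8620105981826782, 1.5484663248062134), 20.293228149414062) bbox [-19.07237518 -16.97973679] [21.12388739 16.99414576]
knob 621 [  2.80661091   1.70365029 -20.6982358 ] ((0.9972202777862549, 1.4862819910049438), 6.448393821716309)
```

The foot is in the mouth with no force on it, so I release and rise.

step_arm --commands '[[[0,0,0],[0,0,0],43],[[0,0,0],[0,0,0],50],[[0,0,0],[0,0,0],60],[[0,0,30],[0,0,0],60],[[0,0,70],[0,0,0],60]]'

```text
time: 6.68
eef_pos: [550.1, -9.4, 177.5]
tcp_rot: [[0.897, 0.443, -0.002], [0.443, -0.897, 0.0], [-0.002, -0.001, -1.0]]
contact_force: [0.5, 0.6, -0.7]
opening: 60.1
```

step_arm --commands '[[[-40,-20,0],[0,0,0],60],[[-50,-20,0],[0,0,0],60],[[-50,-20,0],[0,0,0],60]]'

```text
time: 7.05
eef_pos: [500.7, -29.3, 177.8]
tcp_rot: [[0.897, 0.443, 0.001], [0.443, -0.897, -0.0], [0.0, 0.0, -1.0]]
contact_force: [0.6, -0.9, -0.2]
opening: 59.8
```

```bash
python3 - <<'E'
from h import *
from rel import circ
im,d,c,E=snap('wrist');P=cloud(d,c,E);print(env.sense()['eef_pos'],env.sense()['contact_force'])
r=np.hypot(P[:,:,0]-552.5,P[:,:,1]+10.8)
q=P[(r<17)&(P[:,:,2]>100)&(P[:,:,2]<116)];A=np.c_[q[:,:2]-[552.5,-10.8],np.ones(len(q))]
k=np.linalg.lstsq(A,q[:,2],rcond=None)[0]
for _ in range(4):
    e=abs(q[:,2]-A@k);g=e<1.5;k=np.linalg.lstsq(A[g],q[g,2],rcond=None)[0]
print('disk plane',k,g.sum())
q=P[(abs(P[:,:,2]-109.5)<2)&(r<24)];print('disk',cv2.minEnclosingCircle(q[:,:2].astype(np.float32)))
q=P[(abs(P[:,:,2]-105)<1)&(r<26)&(r>20)];print('rim out',circ(q[:,:2],26,'max'),np.median(q[:,2]))
q=P[(abs(P[:,:,2]-127.5)<2.5)&(r<15)];print('knob',cv2.minEnclosingCircle(q[:,:2].astype(np.float32)),q[:,2].max())
u,v=proj(c,E,[[552.5,-10.8,105]])[0].astype(int);print(u,v)
save('w6.png',im[max(v-80,0):v+80,u-110:u+110],3)
E
```

```text
[501.38696348 -29.04334887 177.69402704] [0.79487555 0.90638558 0.54653219]
disk plane [ 2.68331239e-05 -5.86415865e-03  1.08949904e+02] 1759
disk ((552.1901245117188, -10.630054473876953), 20.295867919921875)
rim out [552.65145151 -10.78389692  22.86688839] 104.50486140409316
knob ((552.3008422851562, -10.517244338989258), 5.8899383544921875) 128.6428752433038
324 135
```

View pics/w6.png

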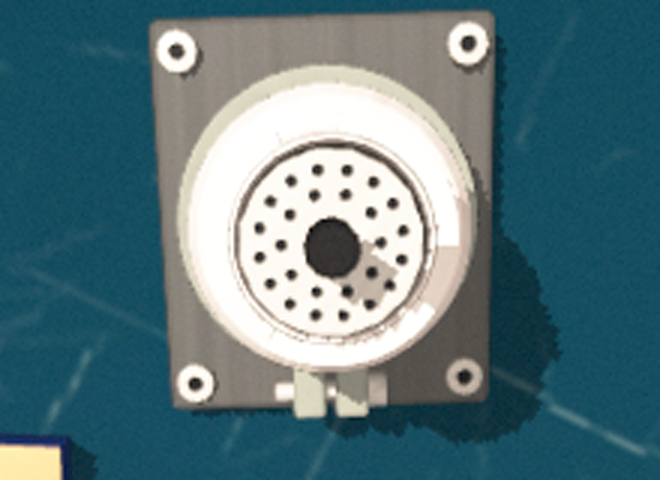

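The disk is seated: top 4.5 mm above the rim, flat, about 0.5 mm off centre (knob at (332,247)). Next is the ring.

step_arm --commands '[[[5,50,0],[0,0,0],75],[[10,110,0],[0,0,0],75],[[15,160,0],[0,0,0],75],[[21,206,-20],[0,0,0],75],[[21,206,-37],[0,0,0],75]]'

```text
time: 7.72
eef_pos: [521.9, 182.1, 139.5]
tcp_rot: [[0.894, 0.449, -0.0], [0.449, -0.894, 0.003], [0.001, -0.003, -1.0]]
contact_force: [-0.1, 0.0, 0.2]
opening: 75.1
```

step_arm --commands '[[[0,0,0],[0,0,0],75],[[0,0,0],[0,0,0],75]]'

```text
time: 7.98
eef_pos: [522.4, 175.3, 140.7]
tcp_rot: [[0.897, 0.441, -0.0], [0.441, -0.897, -0.001], [-0.0, 0.0, -1.0]]
contact_force: [0.8, -0.5, 0.5]
opening: 75.0
```

```bash
cat > hexm.py <<'E'
from h import *
def hexm(g,z=39):
    im,d,c,E=snap('wrist');P=cloud(d,c,E);s=env.sense();R=np.array(s['tcp_rot'])
    print('tcp',s['eef_pos'],'yaw',np.degrees(np.arctan2(R[1,0],R[0,0])),'F',s['contact_force'],s['opening'])
    r=np.hypot(P[:,:,0]-g[0],P[:,:,1]-g[1])
    q=P[(r<34)&(abs(P[:,:,2]-z)<1.8)&(d>0)]
    h=cv2.convexHull(q[:,:2].astype(np.float32))[:,0]
    # flats: 60-deg-periodic support width
    best=[]
    for t in np.arange(0,60,.5):
        w=0;cs=[]
        for k in range(3):
            n=np.array([np.cos(np.radians(t+60*k)),np.sin(np.radians(t+60*k))]);p=h@n;w+=p.max()-p.min();cs.append((n,(p.max()+p.min())/2))
        A=np.array([x for x,_ in cs]);b=np.array([y for _,y in cs])
        best.append((w/3,t,*np.linalg.lstsq(A,b,rcond=None)[0]))
    best.sort();print('hex: width,flat angle,x,y',np.round(best[0],2),np.round(best[1],2),'n',len(q),'z',np.median(q[:,2]))
    q=P[(r<40)&(abs(P[:,:,2]-(z-18))<2)&(d>0)]
    if len(q): print('skirt',cv2.minEnclosingCircle(q[:,:2].astype(np.float32)),len(q))
    return im,c,E
E
python3 - <<'E'
from hexm import *
im,c,E=hexm((523,177)); u,v=proj(c,E,[[523,177,30]])[0];print(u,v); save('w7.png',im)
E
```

```text
tcp [522.54750132 175.36435306 141.03757534] yaw 26.17365592536017 F [-0.23644485 -0.74486381  0.13961358] 75.01503315546694
hex: width,flat angle,x,y [ 50.23   8.   525.45 176.19] [ 50.26   8.5  525.42 176.18] n 1226 z 38.60514133088367
skirt ((525.4313354492188, 176.13397216796875), 33.495994567871094) 2125
313.7587901944018 198.28014013228992
```

Hex flats lie at 8° mod 60. I turn the tool +72° so the jaws face a flat pair and leave room to turn clockwise.

step_arm --commands '[[[0,0,0],[0,0,0.18],75],[[0,0,0],[0,0,0.36],75],[[0,0,0],[0,0,0.54],75],[[1,0,0],[0,0,0.72],75],[[3,1,0],[0,0,0.9],75]]'

```text
time: 8.65
eef_pos: [525.7, 176.4, 141.5]
tcp_rot: [[0.207, 0.978, 0.002], [0.978, -0.207, -0.0], [0.0, 0.002, -1.0]]
contact_force: [0.8, 0.1, -0.3]
opening: 75.1
```

step_arm --commands '[[[0,0,0],[0,0,0.18],75],[[0,0,-20],[0,0,0.36],75],[[0,0,-50],[0,0,0.36],75],[[0,0,-65],[0,0,0.36],75],[[0,0,-65],[0,0,0.36],75]]'

```text
time: 9.28
eef_pos: [524.7, 176.9, 75.3]
tcp_rot: [[-0.146, 0.989, -0.001], [0.989, 0.146, -0.001], [-0.0, -0.001, -1.0]]
contact_force: [-0.4, 0.7, 1.1]
opening: 75.1
```

```bash
python3 - <<'E'
from hexm import *
im,c,E=hexm((525,177)); hexm((525,177));print(env.sense()['joint_positions'])
E
```

```text
tcp [525.16911899 177.34298975  76.00082232] yaw 98.44120755635663 F [ 0.8618506  -0.60416448  0.26572116] 74.49450804109497
hex: width,flat angle,x,y [ 50.53   8.   525.74 176.32] [ 50.56   8.5  525.73 176.38] n 2099 z 38.672861845975916
skirt ((525.7417602539062, 176.6888885498047), 33.472686767578125) 3115
tcp [525.46593269 177.66356639  76.44615635] yaw 98.45575515419945 F [ 0.02611981 -0.20201424 -0.16821307] 74.90001523855739
hex: width,flat angle,x,y [ 50.42   8.   525.7  176.22] [ 50.46   7.5  525.69 176.26] n 2065 z 38.64363008339578
skirt ((525.6106567382812, 176.45135498046875), 33.47951889038086) 3095
[  2.12524917  30.80993965 -34.15434808 107.78408788  22.71743832
  48.1889741  -35.22363806]
```

step_arm --commands '[[[0.3,-1,-30],[0,0,0],70],[[0.3,-1,-52],[0,0,0],65],[[0.3,-1,-52],[0,0,0],60],[[0.3,-1,-52],[0,0,0],40],[[0.3,-1,-52],[0,0,0],40]]' --force 20

```text
time: 10.0
eef_pos: [525.9, 177.0, 24.9]
tcp_rot: [[-0.147, 0.989, 0.002], [0.989, 0.147, 0.001], [0.0, 0.002, -1.0]]
contact_force: [-1.5, -0.1, 3.8]
opening: 50.0
```

step_arm --commands '[[[0,0,0],[0,0,0],40],[[0,0,0],[0,0,0],40],[[0,0,50],[0,0,0],40],[[0,0,110],[0,0,0],40],[[0,0,150],[0,0,0],40]]'

```text
time: 10.62
eef_pos: [525.7, 176.9, 176.6]
tcp_rot: [[-0.148, 0.989, 0.002], [0.989, 0.148, 0.001], [0.0, 0.003, -1.0]]
contact_force: [0.2, 0.3, -1.0]
opening: 50.0
```

```bash
python3 - <<'E'
from hexm import *
s=env.sense();z=s['eef_pos'][2];print(s['contact_force'])
im,c,E=hexm(s['eef_pos'][:2],z+15.5); save('w8.png',im)
E
```

```text
[ 0.21770717  0.31200819 -0.95184403]
tcp [527.59500134 178.08278188 181.11419147] yaw 98.49404597794229 F [1.2802494  1.07199868 1.98584346] 49.768309815368134
hex: width,flat angle,x,y [ 55.1    7.5  525.78 176.93] [ 55.14   8.   525.85 176.94] n 1812 z 190.70698213278985
skirt ((525.0732421875, 184.5396728515625), 31.491092681884766) 2785
```

The ring is held with the opening at 50 mm, so both pads are on flats. I carry it to a spot beside the canister, turning +31°, and compare ring and disk in one frame.

step_arm --commands '[[[30,-50,0],[0,0,0.13],40],[[50,-100,0],[0,0,0.26],40],[[65,-150,0],[0,0,0.38],40],[[74,-200,0],[0,0,0.48],40],[[74,-245,0],[0,0,0.56],40]]'

```text
time: 11.3
eef_pos: [599.4, -70.7, 173.3]
tcp_rot: [[-0.652, 0.758, 0.0], [0.758, 0.652, -0.0], [-0.0, 0.0, -1.0]]
contact_force: [1.6, 0.2, -1.3]
opening: 50.0
```

step_arm --commands '[[[0,0,0],[0,0,0],40],[[0,0,0],[0,0,0],40]]'

```text
time: 11.55
eef_pos: [599.0, -67.8, 173.6]
tcp_rot: [[-0.65, 0.76, 0.0], [0.76, 0.65, 0.001], [0.001, 0.001, -1.0]]
contact_force: [-0.3, 0.6, -0.7]
opening: 50.4
```

```bash
cat > rr.py <<'E'
from hexm import *
def rr(zt=15.5,v=1):
    s=env.sense();im,d,c,E=snap('wrist');P=cloud(d,c,E);T=s['eef_pos'];R=np.array(s['tcp_rot'])
    yaw=np.degrees(np.arctan2(R[1,0],R[0,0]))
    hsv=cv2.cvtColor(im,cv2.COLOR_RGB2HSV);org=(hsv[:,:,0]<22)&(hsv[:,:,1]>150)&(hsv[:,:,2]>60)
    Q=(P-T)@R;rq=np.hypot(Q[:,:,0],Q[:,:,1])
    q=Q[org&(rq<45)&(d>0)];z=np.histogram(q[:,2],bins=np.arange(-25,10,.5));zt=z[1][np.argmax(z[0])]+.25
    q=Q[org&(rq<32)&(abs(Q[:,:,2]-zt)<1.5)]
    A=np.c_[q[:,:2],np.ones(len(q))];k=np.linalg.lstsq(A,q[:,2],rcond=None)[0]
    # hex extent along tool x diag: corners at +-30 from tool x; inner hole circle
    sk=Q[org&(rq<42)&(abs(Q[:,:,2]-zt-18)<2)]
    r=np.hypot(P[:,:,0]-552.5,P[:,:,1]+10.8)
    kn=P[(abs(P[:,:,2]-127.5)<2.5)&(r<12)];dk=P[(abs(P[:,:,2]-109.5)<2)&(r<24)]
    print('T',np.round(T,1),'yaw',round(yaw,1),'ring top tool z',zt,'tilt',k,len(q),'topbbox',q.min(0)[:2],q.max(0)[:2])
    hc=cv2.minEnclosingCircle(q[:,:2].astype(np.float32));print('hex circ (tool)',hc,'skirt',cv2.minEnclosingCircle(sk[:,:2].astype(np.float32)) if len(sk)>9 else 0)
    ring=T+R@np.array([*hc[0],0])
    if len(dk)>50:
        c1=np.array(cv2.minEnclosingCircle(dk[:,:2].astype(np.float32))[0]);c2=np.array(cv2.minEnclosingCircle(kn[:,:2].astype(np.float32))[0])
        print('disk',c1,'knob',c2,'need',c1-ring[:2],c2-ring[:2])
    return im
E
python3 - <<'E'
from rr import *
np.set_printoptions(precision=3,suppress=True)
rr();save('w8.png',rr())
E
```

```text
T [599.  -67.8 173.6] yaw 130.5 ring top tool z -13.75 tilt [ -0.      0.004 -13.641] 2854 topbbox [-22.105 -29.669] [28.338 30.378]
hex circ (tool) ((3.146669626235962, 0.293427050113678), 30.721954345703125) skirt ((8.332942008972168, 0.21051406860351562), 32.23481750488281)
disk [552.519 -10.459] knob [552.55  -10.445] need [-44.651  54.783] [-44.62   54.796]
T [599.1 -67.  173.7] yaw 130.6 ring top tool z -13.75 tilt [ -0.      0.003 -13.663] 2934 topbbox [-22.08  -30.124] [28.146 30.451]
hex circ (tool) ((3.215709924697876, 0.13595068454742432), 30.994176864624023) skirt ((8.16490364074707, 0.2718076705932617), 32.19160842895508)
disk [552.57  -10.371] knob [552.515 -10.442] need [-44.515  54.113] [-44.57   54.042]
```

```bash
python3 - <<'E'
from rr import *
from scipy.optimize import least_squares
np.set_printoptions(precision=3,suppress=True)
for _ in range(2):
    s=env.sense();im,d,c,E=snap('wrist');P=cloud(d,c,E);T=s['eef_pos'];R=np.array(s['tcp_rot'])
    hsv=cv2.cvtColor(im,cv2.COLOR_RGB2HSV);org=(hsv[:,:,0]>5)&(hsv[:,:,0]<22)&(hsv[:,:,1]>150)&(hsv[:,:,2]>60)
    Q=(P-T)@R
    def arc(z,dz,n):
        q=Q[org&(abs(Q[:,:,2]-z)<dz)&(np.hypot(Q[:,:,0],Q[:,:,1])<40)];a=np.degrees(np.arctan2(q[:,1],q[:,0]));r=np.hypot(q[:,0],q[:,1])
        return [(t,round(float(r[abs(a-t)<2.5].max(),),1),round(float(r[abs(a-t)<2.5].min()),1)) for t in range(-60,61,10) if (abs(a-t)<2.5).sum()>2]
    print('top',arc(-13.7,1.5,0));print('skirt',arc(4.3,2.5,0))
    q=Q[(abs(Q[:,:,2]+13.7)<1.5)&org];k=q[abs(q[:,1])<10];print('hole rear/front x',np.percentile(k[k[:,0]<0][:,0],98),np.percentile(k[k[:,0]>0][:,0],2),np.percentile(k[k[:,0]>0][:,0],99))
save('w8.png',im)
E
```

```text
top [(-60, 28.3, 22.3), (-50, 26.3, 20.7), (-40, 25.0, 19.9), (-30, 24.6, 19.5), (-20, 25.1, 19.9), (-10, 26.4, 20.7), (0, 28.3, 21.8), (10, 26.5, 20.8), (20, 25.1, 19.8), (30, 24.7, 19.6), (40, 25.2, 20.1), (50, 26.4, 20.7), (60, 28.6, 22.2)]
skirt [(-60, 33.0, 14.3), (-50, 33.0, 14.4), (-40, 33.1, 14.5), (-30, 33.1, 24.4), (-20, 33.3, 14.4), (-10, 33.2, 14.7), (0, 33.0, 14.2), (10, 33.3, 14.4), (20, 33.0, 14.2), (30, 33.1, 14.7), (40, 33.2, 14.4), (50, 33.2, 14.6), (60, 33.2, 14.5)]
hole rear/front x -18.137052073901007 18.03188260129481 27.893272610449877
top [(-60, 28.3, 22.4), (-50, 26.3, 20.7), (-40, 25.1, 19.8), (-30, 24.6, 19.8), (-20, 25.1, 19.7), (-10, 26.2, 21.1), (0, 28.5, 22.0), (10, 26.8, 20.9), (20, 25.2, 19.8), (30, 24.8, 19.8), (40, 25.2, 20.1), (50, 26.5, 20.8), (60, 28.7, 22.5)]
skirt [(-60, 32.9, 14.5), (-50, 33.0, 14.6), (-40, 32.9, 14.5), (-30, 33.1, 24.2), (-20, 33.1, 14.0), (-10, 32.9, 14.5), (0, 33.0, 14.4), (10, 33.0, 14.3), (20, 33.1, 14.0), (30, 33.1, 24.4), (40, 33.2, 14.4), (50, 33.2, 14.7), (60, 33.2, 14.5)]
hole rear/front x -17.996285049565113 17.914182267998537 27.778025083256104
```

View pics/w8.png

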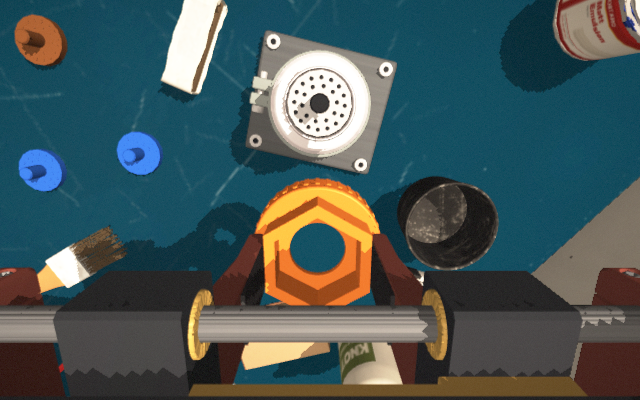

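The ring sits centred on the TCP and points at 40° (gap at about 39°). I move over the mouth and lower to just above the lugs.

step_arm --commands '[[[-25,30,0],[0,0,0],40],[[-46.2,56.8,0],[0,0,-0.02],40],[[-46.2,56.8,-15],[0,0,-0.02],40],[[-46.2,56.8,-30],[0,0,-0.02],40],[[-46.2,56.8,-38],[0,0,-0.02],40]]'

```text
time: 12.38
eef_pos: [552.8, -12.4, 134.0]
tcp_rot: [[-0.634, 0.773, -0.002], [0.773, 0.634, -0.0], [0.001, -0.001, -1.0]]
contact_force: [0.7, -0.3, -0.9]
opening: 49.7
```

step_arm --commands '[[[0,0,-2],[0,0,0],40],[[0,0,-4],[0,0,0],40],[[0,0,-6],[0,0,0],40],[[0,0,-6],[0,0,0],40],[[0,0,-6],[0,0,0],40]]'

```text
time: 13.0
eef_pos: [553.1, -11.7, 129.7]
tcp_rot: [[-0.635, 0.773, 0.0], [0.773, 0.635, -0.0], [-0.0, 0.0, -1.0]]
contact_force: [-0.6, 0.2, -0.8]
opening: 49.7
```

```bash
cat > look.py <<'E'
from h import *
np.set_printoptions(precision=2,suppress=True)
def look(name=None):
    s=env.sense();im,d,c,E=snap('wrist');P=cloud(d,c,E);T=s['eef_pos'];R=np.array(s['tcp_rot'])
    hsv=cv2.cvtColor(im,cv2.COLOR_RGB2HSV);org=(hsv[:,:,0]>5)&(hsv[:,:,0]<22)&(hsv[:,:,1]>150)&(hsv[:,:,2]>60)
    m=org&(np.hypot(P[:,:,0]-552.5,P[:,:,1]+10.8)<45)&(d>0);q=P[m]
    h=np.histogram(q[:,2],bins=np.arange(90,175,.5));z=h[1][np.argmax(h[0])]+.25
    q=q[abs(q[:,2]-z)<2];A=np.c_[q[:,:2]-[552.5,-10.8],np.ones(len(q))];k=np.linalg.lstsq(A,q[:,2],rcond=None)[0]
    Q=(q-T)@R;w=Q[abs(Q[:,1])<24.6]
    # flats in front half, tool angles +-30
    a=np.arctan2(Q[:,1],Q[:,0]);res=[]
    for t0 in(-30,30):
        best=min(((np.percentile(Q[:,:2]@[np.cos(np.radians(t)),np.sin(np.radians(t))],99.7)),t) for t in np.arange(t0-25,t0+25.1,.5));res.append((round(best[0],1),best[1]))
    yaw=np.degrees(np.arctan2(R[1,0],R[0,0]))
    print('T',T,'yaw %.1f'%yaw,'F',s['contact_force'],'tq',s['torque'],'open %.1f'%s['opening'],'j7 %.0f'%s['joint_positions'][6],'t %.2f'%s['time'])
    print('ring top z %.1f origin rel rim %.1f (top is -39)'%(k[2],k[2]-39-104.6),'tilt',k[:2],'flats tool',res,'front x',Q[:,0].max(),'n',len(q))
    if name: save(name,im)
if __name__=='__main__': look()
E
python3 look.py
```

```text
T [553.08 -11.65 129.73] yaw 129.4 F [-0.57  0.2  -0.84] tq [-0.03 -0.13  0.  ] open 49.7 j7 16 t 13.00
ring top z 125.4 origin rel rim -18.2 (top is -39) tilt [-0.   -0.01] flats tool [(np.float64(32.6), np.float64(-11.0)), (np.float64(32.6), np.float64(7.0))] front x 33.0411812297025 n 3896
```

```bash
sed -i 's/z=h\[1\]\[np.argmax(h\[0\])\]+.25/i=np.where(h[0]>120)[0].max();z=h[1][i]-.25/' look.py; python3 look.py
```

```text
T [553.04 -11.67 129.72] yaw 129.4 F [ 0.91 -0.61 -1.27] tq [-0.01 -0.17  0.04] open 49.9 j7 16 t 13.05
ring top z 143.4 origin rel rim -0.2 (top is -39) tilt [-0. -0.] flats tool [(np.float64(24.6), np.float64(-30.0)), (np.float64(24.8), np.float64(29.5))] front x 28.334137234979575 n 3237
```

step_arm --commands '[[[0,0,-1.5],[0,0,0],40],[[0,0,-1.5],[0,0,0],52],[[0,0,-1.5],[0,0,0],52],[[0,0,-1.5],[0,0,0.04],52],[[0,0,-1.5],[0,0,-0.04],52]]'

```text
time: 13.72
eef_pos: [553.0, -11.7, 128.0]
tcp_rot: [[-0.604, 0.797, -0.0], [0.797, 0.604, 0.0], [0.0, 0.0, -1.0]]
contact_force: [-0.0, -0.5, 0.6]
opening: 52.0
```

```bash
python3 look.py
```

```text
T [553.   -11.67 128.03] yaw 127.2 F [-0.04 -0.55  0.64] tq [-0.01 -0.14  0.01] open 52.0 j7 14 t 13.72
ring top z 140.7 origin rel rim -2.9 (top is -39) tilt [-0. -0.] flats tool [(np.float64(24.6), np.float64(-32.0)), (np.float64(24.9), np.float64(27.5))] front x 28.255928080768175 n 3152
```

The ring rests on the canister lugs (−2.9 mm), so its lugs are on the other set of flats. I turn 60° clockwise with loose fingers and let it fall in.

step_arm --commands '[[[0,0,0],[0,0,-0.15],52],[[0,0,0],[0,0,-0.3],52],[[0,0,0],[0,0,-0.45],52],[[0,0,0],[0,0,-0.6],52],[[0,0,0],[0,0,-0.75],52]]'

```text
time: 14.4
eef_pos: [552.9, -11.6, 128.0]
tcp_rot: [[0.104, 0.995, -0.0], [0.995, -0.104, -0.0], [-0.0, -0.0, -1.0]]
contact_force: [-0.2, -0.4, -1.1]
opening: 51.8
```

step_arm --commands '[[[0,0,0],[0,0,-0.06],52],[[0,0,0],[0,0,-0.12],52],[[0,0,0],[0,0,-0.18],52],[[0,0,0],[0,0,-0.24],52],[[0,0,0],[0,0,-0.28],52]]'

```text
time: 15.02
eef_pos: [552.8, -11.6, 128.0]
tcp_rot: [[0.372, 0.928, -0.0], [0.928, -0.372, -0.0], [-0.0, -0.0, -1.0]]
contact_force: [-0.0, 0.8, -1.4]
opening: 51.8
```

```bash
python3 look.py
```

```text
T [552.84 -11.62 127.98] yaw 68.1 F [-0.    0.81 -1.38] tq [-0.04  0.02  0.01] open 51.8 j7 -38 t 15.03
ring top z 140.2 origin rel rim -3.4 (top is -39) tilt [-0.02 -0.01] flats tool [(np.float64(24.5), np.float64(-36.0)), (np.float64(26.0), np.float64(24.0))] front x 29.118634304314394 n 3090
```

The ring lags the tool by 6° and still needs about 5° more, so I keep turning slowly.

step_arm --commands '[[[0,0,0],[0,0,-0.03],52],[[0,0,0],[0,0,-0.05],52],[[0,0,0],[0,0,-0.07],52],[[0,0,0],[0,0,-0.09],52],[[0,0,0],[0,0,-0.09],52]]'

```text
time: 15.7
eef_pos: [552.7, -11.5, 128.0]
tcp_rot: [[0.455, 0.891, -0.0], [0.891, -0.455, -0.0], [-0.0, -0.0, -1.0]]
contact_force: [-0.9, -0.2, 0.2]
opening: 51.9
```

```bash
python3 look.py
```

```text
T [552.73 -11.54 128.  ] yaw 63.0 F [-0.93 -0.15  0.21] tq [ 0.1   0.3  -0.02] open 51.9 j7 -43 t 15.70
ring top z 131.0 origin rel rim -12.6 (top is -39) tilt [-0.01  0.  ] flats tool [(np.float64(25.0), np.float64(-34.5)), (np.float64(26.0), np.float64(25.0))] front x 29.39476294116127 n 3098
```

The ring dropped through the gaps to −12.6 mm. Now I align the jaws, lower and grip the collar.

step_arm --commands '[[[0,0,0],[0,0,0.04],58],[[0,0,0],[0,0,0.08],58],[[0,0,-5],[0,0,0.08],58],[[0,0,-10.5],[0,0,0.08],58],[[0,0,-10.5],[0,0,0.08],58]]'

```text
time: 16.38
eef_pos: [552.5, -11.7, 116.8]
tcp_rot: [[0.382, 0.924, -0.001], [0.924, -0.382, 0.0], [-0.0, -0.001, -1.0]]
contact_force: [-0.1, 1.1, 0.2]
opening: 58.1
```

```bash
python3 look.py
```

```text
T [552.54 -11.71 116.81] yaw 67.5 F [-0.06  1.14  0.17] tq [-0.03 -0.05 -0.01] open 58.1 j7 -39 t 16.38
ring top z 130.9 origin rel rim -12.7 (top is -39) tilt [0. 0.] flats tool [(np.float64(25.2), np.float64(-31.0)), (np.float64(26.1), np.float64(30.0))] front x 29.623561439991104 n 3214
```

step_arm --commands '[[[1.2,0.7,0],[0,0,0],58],[[1.2,0.7,0],[0,0,0],48],[[1.2,0.7,0],[0,0,0],40],[[1.2,0.7,0],[0,0,0],40]]' --force 15

```text
time: 16.92
eef_pos: [553.4, -10.4, 117.5]
tcp_rot: [[0.382, 0.924, -0.001], [0.924, -0.382, 0.0], [-0.0, -0.001, -1.0]]
contact_force: [-4.4, 1.9, 3.5]
opening: 49.8
```

step_arm --commands '[[[0,0,0],[0,0,-0.08],40],[[0,0,0],[0,0,-0.15],40],[[0,0,-0.4],[0,0,-0.22],40],[[0,0,-0.8],[0,0,-0.29],40],[[0,0,-0.8],[0,0,-0.29],40]]'

```text
time: 17.55
eef_pos: [553.8, -10.2, 116.9]
tcp_rot: [[0.631, 0.776, -0.0], [0.776, -0.631, 0.0], [0.0, -0.001, -1.0]]
contact_force: [-4.8, 2.9, 4.6]
opening: 50.0
```

```bash
python3 look.py
```

```text
T [553.78 -10.18 116.94] yaw 50.9 F [-4.84  2.9   4.58] tq [ 0.65  0.95 -0.09] open 50.0 j7 -54 t 17.55
ring top z 129.8 origin rel rim -13.8 (top is -39) tilt [-0.01  0.01] flats tool [(np.float64(23.9), np.float64(-30.5)), (np.float64(25.6), np.float64(29.5))] front x 28.500994499967405 n 3078
```

Threading works: −13.8 mm at low forces. I continue, relieving the side load a little.

step_arm --commands '[[[-0.4,0.2,-0.4],[0,0,-0.07],40],[[-0.8,0.4,-0.8],[0,0,-0.14],40],[[-0.8,0.4,-1.2],[0,0,-0.21],40],[[-0.8,0.4,-1.4],[0,0,-0.28],40],[[-0.8,0.4,-1.4],[0,0,-0.35],40]]'

```text
time: 18.23
eef_pos: [553.4, -10.5, 115.6]
tcp_rot: [[0.859, 0.512, 0.0], [0.512, -0.859, -0.0], [-0.0, 0.0, -1.0]]
contact_force: [-3.0, 1.4, 2.5]
opening: 49.6
```

```bash
python3 look.py
```

```text
T [553.35 -10.55 115.65] yaw 30.8 F [-2.97  1.4   2.54] tq [-0.01  0.69  0.26] open 49.6 j7 -72 t 18.23
ring top z 128.4 origin rel rim -15.2 (top is -39) tilt [-0.01  0.01] flats tool [(np.float64(24.7), np.float64(-29.0)), (np.float64(26.1), np.float64(29.5))] front x 28.708505661223 n 1977
```

step_arm --commands '[[[-0.4,0.2,0],[0,0,-0.05],40],[[-0.4,0.2,0],[0,0,-0.1],40],[[-0.4,0.2,0],[0,0,-0.14],40],[[-0.4,0.2,0],[0,0,-0.18],40],[[-0.4,0.2,0],[0,0,-0.18],40]]'

```text
time: 18.9
eef_pos: [553.1, -10.6, 115.4]
tcp_rot: [[0.936, 0.351, 0.0], [0.351, -0.936, -0.0], [0.0, 0.0, -1.0]]
contact_force: [-2.5, -0.9, 3.4]
opening: 50.0
```

```bash
python3 look.py
```

```text
T [553.09 -10.59 115.45] yaw 20.5 F [-2.51 -0.9   3.39] tq [-0.33  0.51  0.05] open 50.0 j7 -81 t 18.90
ring top z 128.2 origin rel rim -15.4 (top is -39) tilt [-0.01  0.01] flats tool [(np.float64(24.6), np.float64(-30.5)), (np.float64(26.2), np.float64(29.0))] front x 29.029045735946355 n 1649
```

Torque is still low, so I turn the last few degrees to feel the stop.

step_arm --commands '[[[0,0,0],[0,0,-0.03],40],[[0,0,0],[0,0,-0.06],40],[[0,0,0],[0,0,-0.09],40],[[0,0,0],[0,0,-0.1],40]]'

```text
time: 19.45
eef_pos: [552.9, -10.5, 115.4]
tcp_rot: [[0.967, 0.255, -0.0], [0.255, -0.967, -0.0], [-0.0, 0.0, -1.0]]
contact_force: [-3.2, -1.8, 5.1]
opening: 50.1
```

```bash
python3 look.py
```

```text
T [552.85 -10.47 115.4 ] yaw 14.8 F [-3.22 -1.83  5.06] tq [-0.51  0.79  0.3 ] open 50.1 j7 -86 t 19.45
ring top z 128.1 origin rel rim -15.5 (top is -39) tilt [-0.01  0.01] flats tool [(np.float64(24.8), np.float64(-30.5)), (np.float64(26.3), np.float64(29.5))] front x 29.17274656249296 n 1775
```

step_arm --commands '[[[0,0,0],[0,0,-0.02],40],[[0,0,0],[0,0,-0.04],40],[[0,0,0],[0,0,-0.05],40]]'

```text
time: 19.88
eef_pos: [553.0, -10.1, 115.5]
tcp_rot: [[0.978, 0.208, 0.0], [0.208, -0.978, -0.0], [0.0, 0.0, -1.0]]
contact_force: [-3.0, -0.9, 5.8]
opening: 50.0
```

```bash
python3 look.py
```

```text
T [553.05 -10.14 115.51] yaw 12.0 F [-3.02 -0.9   5.76] tq [-0.31  0.74  0.78] open 50.0 j7 -89 t 19.88
ring top z 128.2 origin rel rim -15.4 (top is -39) tilt [-0.01  0.01] flats tool [(np.float64(24.4), np.float64(-31.5)), (np.float64(25.9), np.float64(28.5))] front x 28.922879406961858 n 1824
```

Torque has jumped to 0.78 N m and the ring now lags the tool, so the stop is reached. I relax, open and withdraw.

step_arm --commands '[[[0,0,0],[0,0,0.03],40],[[0,0,0],[0,0,0.03],54],[[0,0,0],[0,0,0.03],62],[[0,0,0],[0,0,0.03],66],[[0,0,30],[0,0,0.03],66]]'

```text
time: 20.55
eef_pos: [551.5, -10.4, 143.6]
tcp_rot: [[0.972, 0.236, -0.004], [0.236, -0.972, 0.0], [-0.004, -0.001, -1.0]]
contact_force: [-0.4, 0.9, -0.3]
opening: 66.0
```

step_arm --commands '[[[0,0,40],[0,0,0],66],[[-30,-10,70],[0,0,0],66],[[-50,-15,70],[0,0,0],66],[[-50,-15,70],[0,0,0],66],[[-50,-15,70],[0,0,0],66]]'

```text
time: 21.18
eef_pos: [503.6, -25.1, 215.2]
tcp_rot: [[0.972, 0.236, 0.0], [0.236, -0.972, 0.0], [0.0, -0.0, -1.0]]
contact_force: [-0.2, -0.8, -0.2]
opening: 65.8
```

```bash
python3 - <<'E'
from look import *
look('w9.png');look()
E
```

```text
T [503.56 -25.13 215.22] yaw 13.7 F [-0.22 -0.84 -0.21] tq [ 0.04 -0.   -0.02] open 65.8 j7 -83 t 21.18
ring top z 110.6 origin rel rim -33.0 (top is -39) tilt [-0. -0.] flats tool [(np.float64(63.2), np.float64(-55.0)), (np.float64(61.0), np.float64(55.0))] front x 84.25274417409875 n 1387
T [503.58 -24.99 215.03] yaw 13.7 F [-0.35  0.52  0.23] tq [-0.02 -0.02 -0.01] open 66.1 j7 -83 t 21.23
ring top z 110.6 origin rel rim -33.0 (top is -39) tilt [-0. -0.] flats tool [(np.float64(62.8), np.float64(-55.0)), (np.float64(61.1), np.float64(55.0))] front x 84.23878214792032 n 1393
```

View pics/w9.png

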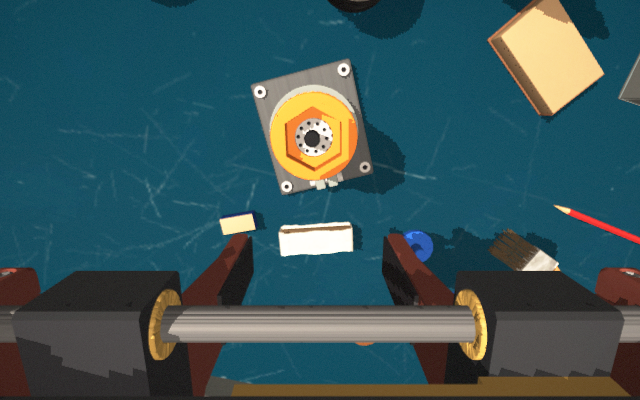

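The histogram picked the skirt: 110.6 − 21 puts the origin about 15 mm below the rim, with tilt near 0. One last check of the centres and disk height, then I hand in.

```bash
python3 - <<'E'
from h import *
im,d,c,E=snap('wrist');P=cloud(d,c,E);r=np.hypot(P[:,:,0]-552.5,P[:,:,1]+10.8)
for n,z,dz,rm in(('collar top',128.6,2,32),('skirt',110.6,2,40),('knob',125,2.5,8),('disk',107.2,2.5,13)):
    q=P[(abs(P[:,:,2]-z)<dz)&(r<rm)];A=np.c_[q[:,:2]-[552.5,-10.8],np.ones(len(q))]
    print(n,len(q),cv2.minEnclosingCircle(q[:,:2].astype(np.float32)),np.round(np.linalg.lstsq(A,q[:,2],rcond=None)[0],3))
print(env.sense()['contact_force'],env.sense()['time']);print(env.job_done())
E
```

```text
collar top 1590 ((552.875, -11.587786674499512), 28.58538055419922) [ 2.00000e-03 -4.00000e-03  1.28615e+02]
skirt 3061 ((553.0280151367188, -11.68875789642334), 33.41323471069336) [ 0.00000e+00 -2.00000e-03  1.10592e+02]
knob 208 ((552.467041015625, -10.598556518554688), 5.917501449584961) [ 5.0000e-03 -1.8000e-02  1.2458e+02]
disk 673 ((552.5050659179688, -10.798961639404297), 12.99057674407959) [ 0.00000e+00 -4.00000e-03  1.06708e+02]
[-1.20637575  0.06814492  0.6517344 ] 21.325
the job is handed in; nothing more can be done
None
```

The strainer disk is seated in the canister's mouth and the orange ring is screwed on clockwise to its stop. I let go of both and handed the job in at about 21 s of the 72 s allowed; it reported no verdict.

**Disk**
- It lay flat in the mouth before the ring went on: 4.5 mm above the rim, about 0.5 mm off centre.
- The first grip closed on the disk's rim instead of its knob. It hung level, so I seated it from that grip.
- With the ring on, its top measured 106.7 mm, about 2.2 mm lower, so the spring is compressed. Its tilt is about 0.004 rad, and its centre is well inside the 3 mm limit.

**Ring**
- It did not drop in on the first try because its lugs were on the other set of flats. Turning it 60° clockwise with loose fingers let it fall through the gaps.
- I then turned it about 54° clockwise. The torque rose to 0.78 N m at the stop, and the tool forces I read stayed under about 7 N.
- Its origin is about 15 mm below the rim, its tilt is about 0.004 rad, and it sits about 1 mm off the axis.

**Not confirmed**
- The ring's force on the disk was not measured directly. The spring figures suggest about 8 N.
- One automatic ring-height reading was wrong because it picked the skirt instead of the collar. I corrected it and checked it against the collar.
- I did not measure the bystanders' positions again. Those visible in the last picture looked unmoved.

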